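# Start two batch timers on the mixing bench

## Task

Start the green batch timer and after it the yellow one, each by pressing its white plunger gently all the way down with the fingertips, then withdraw clear of everything. Leave the timers standing where they are, do not pick any of them up, do not touch the red and blue ones at all, and do not disturb the mortar, bottle or bowl.

Things in the scene. Friction and masses are not known exactly. Their poses are not given: they have to be found in the camera images.
- timer_green: green batch timer: loose upright puck, green plastic, 80 mm in diameter (foot 82), case 32 mm high, about 0.3 kg, white push plunger in the middle of its top. Origin: centre of its underside, z up; a black window marks its -x side. Stands on a fixed cork strip 4 mm thick (180 x 560 mm) with the other timers, in any order, centres 100 mm or more apart. To be started first.
- plunger_green_top (a point): centre of the top of the green timer's plunger: a white upright cylinder 36 mm in diameter (flat 30 mm, green dot in the middle) on the timer's axis. Untouched it is 54 mm above the table (18 mm above the case) with the plunger up, 44 mm (8 mm above the case) fully down. Its cap is cushioned: under the finger it gives 3 N per mm, 6 mm at most, on top of the plunger's travel, and springs back when let go.
- plunger_green (a joint): how far the green timer's plunger is down (without the cap's give), in m: 0 up, 0.010 fully down on its stop. Moves straight down, resists with about 4 N all the way, has no return spring and stays where it is left; down means running. Starts 0 to 0.002.
- timer_yellow: yellow batch timer: loose upright puck, yellow plastic, 80 mm in diameter (foot 82), case 32 mm high, about 0.3 kg, white push plunger in the middle of its top. Origin: centre of its underside, z up; a black window marks its -x side. Stands on a fixed cork strip 4 mm thick (180 x 560 mm) with the other timers, in any order, centres 100 mm or more apart. To be started second.
- plunger_yellow_top (a point): centre of the top of the yellow timer's plunger: a white upright cylinder 36 mm in diameter (flat 30 mm, yellow dot in the middle) on the timer's axis. Untouched it is 54 mm above the table (18 mm above the case) with the plunger up, 44 mm (8 mm above the case) fully down. Its cap is cushioned: under the finger it gives 3 N per mm, 6 mm at most, on top of the plunger's travel, and springs back when let go.
- plunger_yellow (a joint): how far the yellow timer's plunger is down (without the cap's give), in m: 0 up, 0.010 fully down on its stop. Moves straight down, resists with about 4 N all the way, has no return spring and stays where it is left; down means running. Starts 0 to 0.002.
- timer_red: red batch timer: loose upright puck, red plastic, 80 mm in diameter (foot 82), case 32 mm high, about 0.3 kg, white push plunger in the middle of its top. Origin: centre of its underside, z up; a black window marks its -x side. Stands on a fixed cork strip 4 mm thick (180 x 560 mm) with the other timers, in any order, centres 100 mm or more apart. Already running: plunger down. Must not be touched.
- plunger_red_top (a point): centre of the top of the red timer's plunger: a white upright cylinder 36 mm in diameter (flat 30 mm, red dot in the middle) on the timer's axis. Untouched it is 54 mm above the table (18 mm above the case) with the plunger up, 44 mm (8 mm above the case) fully down. Its cap is cushioned: under the finger it gives 3 N per mm, 6 mm at most, on top of the plunger's travel, and springs back when let go.
- plunger_red (a joint): how far the red timer's plunger is down (without the cap's give), in m: 0 up, 0.010 fully down on its stop. Moves straight down, resists with about 4 N all the way, has no return spring and stays where it is left; down means running. Starts down, 0.0095 to 0.010.
- timer_blue: blue batch timer: loose upright puck, blue plastic, 80 mm in diameter (foot 82), case 32 mm high, about 0.3 kg, white push plunger in the middle of its top. Origin: centre of its underside, z up; a black window marks its -x side. Stands on a fixed cork strip 4 mm thick (180 x 560 mm) with the other timers, in any order, centres 100 mm or more apart. Not running, plunger up. Must not be touched.
- plunger_blue_top (a point): centre of the top of the blue timer's plunger: a white upright cylinder 36 mm in diameter (flat 30 mm, blue dot in the middle) on the timer's axis. Untouched it is 54 mm above the table (18 mm above the case) with the plunger up, 44 mm (8 mm above the case) fully down. Its cap is cushioned: under the finger it gives 3 N per mm, 6 mm at most, on top of the plunger's travel, and springs back when let go.
- plunger_blue (a joint): how far the blue timer's plunger is down (without the cap's give), in m: 0 up, 0.010 fully down on its stop. Moves straight down, resists with about 4 N all the way, has no return spring and stays where it is left; down means running. Starts 0 to 0.002.
- mortar: white ceramic mortar, 136 mm wide, 75 mm high, its pestle sticking up out of it to 115 mm; loose, beyond the cork strip. Origin at the centre of its underside. Bystander.
- bottle: closed white plastic bottle, 72 mm in diameter, 180 mm high, standing loose to the left of the strip. Origin at the centre of its underside. Bystander.
- bowl: white ceramic bowl, 140 mm wide, 50 mm high, loose, to the right of the strip. Origin at the centre of its underside. Bystander.
There are look-alikes about, which are no part of the job. Of the things like the timer_yellow, leave any that is pink; of the rest the smaller one is meant.

How it is judged:
On the way, in this order (a step that is already met when the one before it is completed fails the run):
1. the green timer's plunger is pressed fully down (value of joint plunger_green above 0.008 m), for 0.1 s.
2. then the yellow timer's plunger is pressed fully down (value of joint plunger_yellow above 0.008 m), for 0.1 s.
At the end, for the whole second after the job is handed in: Green and yellow plungers down (8 of 10 mm or more), blue up (under 4 mm), red down; all timers upright, at rest, green and yellow within 20 mm, red and blue within 10 mm of their starts; mortar, bottle and bowl within 15 mm of theirs (value of joint each of plunger_green, plunger_yellow, plunger_red above 0.008 m and value of joint plunger_blue below 0.004 m and distance of each of timer_green, timer_yellow from where it was at the start of the episode below 0.02 m and distance of each of timer_red, timer_blue from where it was at the start of the episode below 0.01 m and distance of each of mortar, bottle, bowl from where it was at the start of the episode below 0.015 m and linear speed of each of timer_green, timer_yellow, timer_red, timer_blue below 0.02 m/s and angle between each of timer_green, timer_yellow, timer_red, timer_blue's own z axis and vertical below 0.1 rad); the robot touches nothing.
It fails at once if the red or the blue timer is touched (contact force between any of the arm, the fingers and timer_red above 0.5 N or contact force between any of the arm, the fingers and timer_blue above 0.5 N).
It fails at once if a timer is picked up or shifted (green or yellow over 20 mm, red or blue over 10 mm) (distance of any of timer_green, timer_yellow from where it was at the start of the episode above 0.02 m or distance of any of timer_red, timer_blue from where it was at the start of the episode above 0.01 m).
It fails at once if a timer is tipped by more than 0.25 rad (angle between any of timer_green, timer_yellow, timer_red, timer_blue's own z axis and vertical above 0.25 rad).
It fails at once if the green or yellow timer is pressed roughly (over 35 N) (contact force between any of the arm, the fingers and timer_green above 35 N or contact force between any of the arm, the fingers and timer_yellow above 35 N).
It fails at once if the mortar, bottle or bowl is displaced by more than 15 mm (distance of any of mortar, bottle, bowl from where it was at the start of the episode above 0.015 m).
It also fails if it takes over 38 s, if anything falls off the work surface, if the arm or the gripper's body presses on something with over 40 N, if the wrist force passes 120 N, or if a joint passes its speed limit or range.

## Robot

A 6-joint arm with a two-finger parallel gripper is mounted at the origin on the work surface. World frame = base frame: x ahead of the robot, y to its left, z up, the work surface at z = 0. Lengths are in m, angles in rad, forces in N, time in s.
With the tool pointing down it reaches from about 0.35 to 0.975 m from the base axis. Payload 7.1 kg.
Tool frame: the origin (TCP) lies at the very end of the fingers, on their centre line; the grasp point (between the pads) lies 19 mm behind it; z points along the fingers, y is the line along which they close (so a half turn about z gives the same grasp; the last joint's range is limited). The gripper opens to 88 mm and grips with 3 to 60 N. Pads are 20 mm wide; open, the fingers measure 115 mm over their backs; the gripper's body (75 mm by 178 mm) begins 61 mm behind the grasp point.
Start: joints at [1.245, 0.423, 1.63, -0, 1.089, -0.019], TCP at [0.189, 0.596, 0.223] pointing down, gripper open.
Joint ranges: [-3, 3], [-0.9, 2.11], [0.09, 2.58], [-1.31, 4.45], [0.11, 2.69], [-2.54, 2.54]. Speed limits (rad/s): [2.39, 2.39, 3.01, 3.14, 3.14, 3.14].

## Interface

Orientations are given as a unit quaternion [x, y, z, w].
In Python, from rig import * gives the robot as it stands. The module is installed in compiled form; this text tells all that it offers. Calls block until the motion is done:
- move_to(position, orientation): joint-space move of the TCP to a pose.
- line_to(position, speed=0.15, ori=None, until_force=None): straight line of the TCP; ori=None keeps the orientation; speed is the mean speed in m/s. With until_force (N) it stops when the force on the tool has changed by that much, and returns True; else False.
- move_j(angles): joint-space move.
- move_gripper(opening): finger opening in m; the grip force is fixed at half the most; returns when the fingers have stopped.
- hold(seconds).
- solve_ik(position, orientation): joint angles nearest the present ones, or None.
- observe(): the state.
- get_image(name): name is "side" or "top"; returns a dict with "img" (384x512x3 uint8, red, green, blue), "intrinsics" (3x3 intrinsics, pixels), "distortion" ([k1, k2, p1, p2, k3] as OpenCV has them; the pictures are not rectified), "xyz" and "orientation" of the camera in the world. Camera axes: x right, y down, z forward; pixel columns grow to the right and rows downward; lengths in m; the calibration is good to about 2 mm. A picture is of the moment at which its call begins. There is no depth.
A pose or a line that the arm cannot do raises MotionError and nothing moves.
- hand_in(): hands the job in; it is judged then, once.
The state is a dict: "t": time; "q": joint angles; "qvel": joint speeds; "joint_efforts": joint torques, N m; "tool_pos": TCP position; "eef_rot": TCP orientation; "force": force on the tool from outside, world axes, zero at the start; "ft_torque": the same for the moment, N m; "grip_width": finger opening in m; "grasp_force": force on a finger pad.
Only numpy, scipy, OpenCV 4.12 (cv2) and the standard library are available. Lean on these libraries where they do the work, as an engineer would, in place of code of your own. Each camera call takes 0.05 s, during which the arm holds its last target. There are 200 camera calls.

## Working session

There is one attempt and no reset: what is moved stays moved. The work goes in short steps, each a Python script; the robot and the scene stay as the last script left them, time stands still between calls to the robot, and variables do not carry over. Pictures are saved under pics/ and viewed, at most 10 in all, crops included, and the job is handed in when it is done.

```bash
mkdir -p pics
python3 - <<'E'
from rig import *
import cv2
for n in("top","side"):
    d=get_image(n); cv2.imwrite(f"pics/{n}0.png",d["img"][:,:,::-1]); print(n,d["intrinsics"],d["distortion"],d["xyz"],d["orientation"])
o=observe();print(o["t"],o["tool_pos"],o["eef_rot"],o["force"],o["grip_width"])
E
```

```text
top [[484.41107587   0.         258.3246275 ]
 [  0.         484.41107587 190.23296479]
 [  0.           0.           1.        ]] [-0.10903503  0.          0.          0.          0.        ] [0.41245561 0.01435371 1.49833762] [-0.69785605  0.71430646 -0.03525846  0.03898785]
side [[388.79265705   0.         262.73858286]
 [  0.         388.79265705 199.75197756]
 [  0.           0.           1.        ]] [-0.01981351  0.          0.          0.          0.        ] [ 0.43950951 -1.17800958  0.74614173] [ 0.86755086 -0.049278    0.02563473 -0.49423684]
0.1 [0.18856982 0.59535101 0.22195945] [ 1.52775121e-01  9.88260728e-01 -6.95876817e-04 -1.09204944e-04] [-0.73925537 -0.47432932  0.10807914] 0.0879874869069729
```

View pics/top0.png

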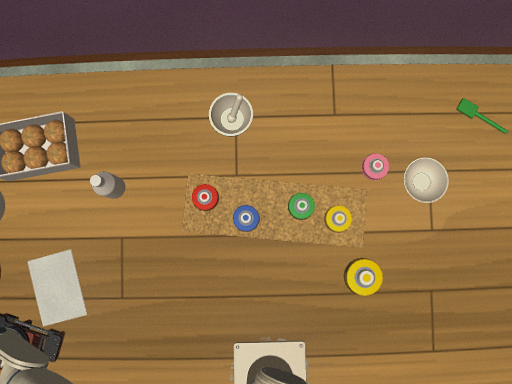

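View pics/side0.png

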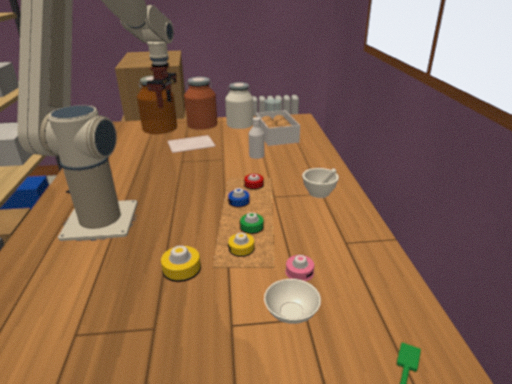

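Possible yellow timers in the top view: yellow on the cork (339,218), a larger yellow off the strip (365,277) and a pink one (376,166). I choose the smaller one at (339,218). For green there is only the puck at (302,206); the green thing at (467,106) is a spatula. I'll check this in one close crop.

```bash
cat > h.py <<'E'
import cv2, numpy as np
from scipy.spatial.transform import Rotation as R
def ray(d,u,v,z):
    p=cv2.undistortPoints(np.array([[[u,v]]],float),d["intrinsics"],np.array(d["distortion"]))[0,0]
    r=R.from_quat(d["orientation"]).apply([p[0],p[1],1]); c=np.array(d["xyz"])
    return c+r*(z-c[2])/r[2]
def proj(d,P):
    r=R.from_quat(d["orientation"]).inv()
    return cv2.projectPoints(np.array([P],float),r.as_rotvec(),-r.apply(d["xyz"]),d["intrinsics"],np.array(d["distortion"]))[0].ravel()
E
python3 - <<'E'
from rig import *
from h import *
d=get_image("top"); s=get_image("side")
c=d["img"][170:300,180:400,::-1]; c=cv2.resize(c,None,fx=3.5,fy=3.5,interpolation=cv2.INTER_CUBIC)
cv2.imwrite("pics/c1.png",c)
c=s["img"][170:280,150:330,::-1]; cv2.imwrite("pics/s1.png",cv2.resize(c,None,fx=4.4,fy=4.4,interpolation=cv2.INTER_CUBIC))
for n,u,v in(("g",302,206),("y",339,218),("Y",365,277),("r",205,197),("b",246,218),("p",376,166)):
    P=ray(d,u,v,.053); print(n,P,proj(s,P))
E
```

```text
g [ 0.51442726 -0.10928956  0.053     ] [250.20917854 215.07612925]
y [ 0.47578947 -0.2189408   0.053     ] [240.50784307 235.4533432 ]
Y [ 0.29868998 -0.29020399  0.053     ] [179.60487359 254.43769359]
r [0.54828942 0.18074407 0.053     ] [252.65597433 174.58996812]
b [0.48250227 0.05891286 0.053     ] [237.61950687 190.67048641]
p [ 0.6303568  -0.33817161  0.053     ] [298.23042356 256.53452906]
```

View pics/c1.png

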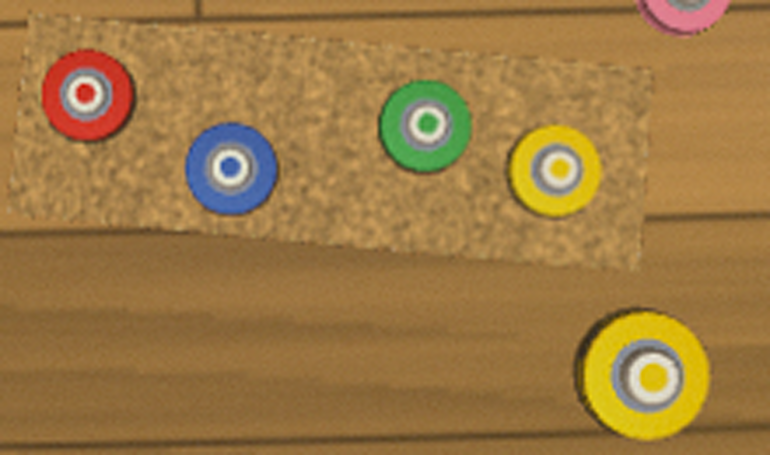

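View pics/s1.png

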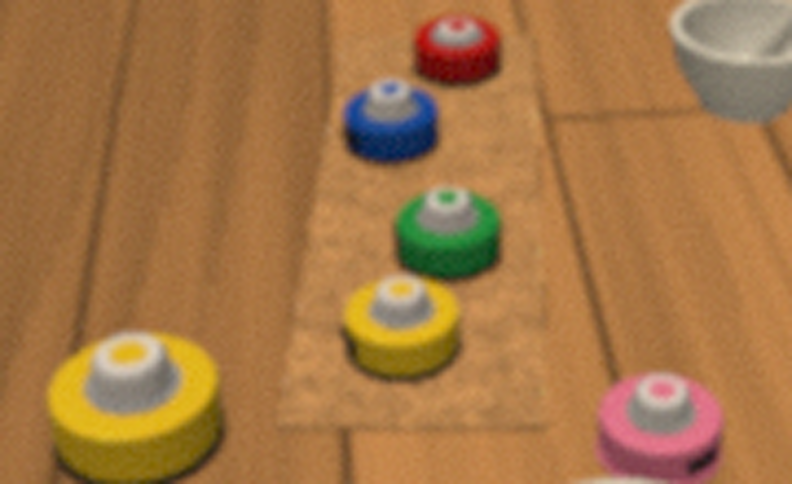

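The crop confirms it. Top-view dots are green (301.9,205.1) and small yellow (339.6,217.9), both on the cork. The side view agrees within about 1 px: green (251.2,214.6), yellow (240.7,235.5). The larger yellow and the pink timer stand off the strip. Next I close the fingers and press green.

```bash
cat >> h.py <<'E'
def press(rig,u,v):
    d=rig.get_image("top"); x,y,_=ray(d,u,v,.053); q=[0,1,0,0]
    rig.move_to([x,y,.2],q)
    rig.line_to([x,y,.066],.12); rig.hold(.2)
    hit=rig.line_to([x,y,.0395],.012,until_force=10)
    rig.hold(.2); o=rig.observe(); print(hit,o["t"],o["tool_pos"],o["force"])
    rig.line_to([x,y,.15],.08); print(x,y,rig.observe()["t"])
E
python3 - <<'E'
import rig; from h import *
rig.move_gripper(0.0)
press(rig,301.9,205.1)
s=rig.get_image("side")
c=s["img"][170:280,150:330,::-1]; cv2.imwrite("pics/s2.png",cv2.resize(c,None,fx=4.4,fy=4.4,interpolation=cv2.INTER_CUBIC))
E
```

```text
True 7.9167 [ 0.51721022 -0.10910412  0.04121835] [-2.04573236 -0.02115269  8.95998656]
0.5171320716910739 -0.10907588250942478 9.4333
```

View pics/s2.png

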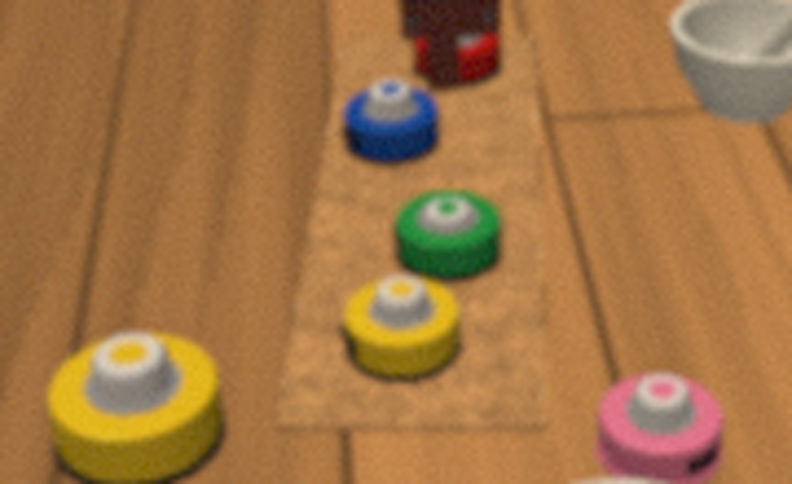

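Green's plunger is down: its dot moved from (447,198) to (447,208) in the crop, and the timer has not shifted. Tool height at the stop was 41.2 mm, which fits the plunger being on its stop. Yellow is next.

Run:
```python
import rig; from h import *
press(rig,339.6,217.9)
o=rig.observe()["tool_pos"]; rig.line_to([o[0]-.06,o[1],.3],.15)
s=rig.get_image("side")
c=s["img"][170:280,150:330,::-1]; cv2.imwrite("pics/s3.png",cv2.resize(c,None,fx=4.4,fy=4.4,interpolation=cv2.INTER_CUBIC))
o=rig.observe(); print(o["t"],o["tool_pos"],o["force"])
```

```text
True 13.7 [ 0.47615172 -0.2208143   0.04121468] [-1.48619527  0.44534017  8.77726198]
0.4760425350483467 -0.22075437523187433 15.2167
16.4917 [ 0.41550702 -0.22037112  0.29911007] [-0.5876728  -0.22459152  0.42281726]
```

View pics/s3.png

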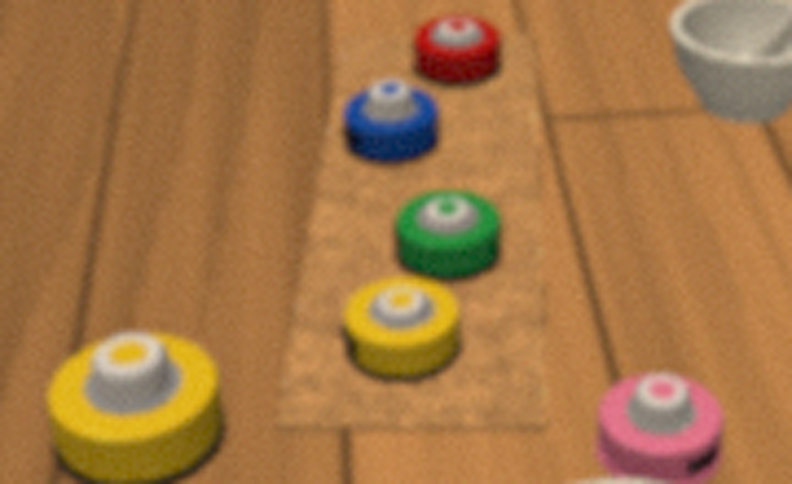

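Yellow's plunger is down too, with its dot now at (401,301) instead of (401,290). All the timers are where they were, blue is still up and red still down, and the arm is clear.

```bash
python3 -c "
from rig import *
print(hand_in())"
```

```text
the job is handed in; nothing more can be done
None
```

I pressed the green plunger and then the yellow one down onto their stops, stopping each press at about 10 N. The arm then withdrew clear, and I handed the job in at about 16.5 s; no verdict came back.

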